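# Test and reset the trip switch, then hold the rib sander's roller arm open

### The job

Get the rib sander ready for a rib: press the test button on the grey switch box so that its lever drops, let the button come out, then put the lever back up. Then take the sander's sprung roller arm with the fingers, swing it forward away from the drum as far as its stop and keep holding it there: the program finishes while still holding the arm at its stop. Leave the other things on the bench where they are.

Things in the scene. Friction and masses are not known exactly. Their poses are not given: they have to be found in the camera images.
- sander: rib sander fixed to the bench: wooden base with plywood deck 240 x 210 mm, deck top 50 mm up. An upright brown sanding drum (50 mm wide, spindle end 101 mm up) is on the side away from the robot, the roller arm's pivot near its -y edge. Origin on the bench, 10 mm nearer the robot than the deck's middle; x points away from the robot at yaw 0, y left, z up; yaw within 0.35 rad
- swing_pivot (a point): point on the vertical pivot axis of the roller arm, 100 mm above the bench (its cap reaches to 114 mm); fixed at (0, -72) mm in the sander's frame
- bar_mid (a point): middle of the top face of the roller arm's aluminium bar (20 mm wide, 10 mm thick, top 105 mm above the bench), which runs from the pivot cap to the free end; below that end hangs a rubber roller (32 mm diameter), above it stands the handle post. At rest the bar points 1.134 rad counter-clockwise (seen from above) from the sander's x axis
- handle_post (a point): point on the axis of the upright steel handle post at the arm's free end, 144 mm above the bench, moves with the arm. Post: 18 mm diameter from 105 to 154 mm above the bench, then a knob 22 mm in diameter up to 168 mm. Post axis 130 mm from the pivot axis
- roller_arm (a joint): swing of the sprung roller arm in rad about its vertical pivot, counter-clockwise seen from above: 0 = rest, roller 2 mm from the drum; 0.9 = hard stop, fully forward (post about 113 mm nearer the robot's side). A spring always pulls it back: about 3 N at the post at rest, 9 N at the stop; it snaps back if let go
- switch_box: safety trip switch, a grey box 120 (x) x 150 (y) x 75 mm high, fixed to the bench, with a round button and a lever on its top. Origin centre of underside; x points away from the robot at yaw 0; yaw within 0.4 rad
- button_top (a point): centre of the top face of the round test button (28 mm diameter), 95 mm above the bench when out; on the box at x -4, y -37 mm
- test_button (a joint): how far the test button is pressed, m: 0 = out, 0.007 = fully in. Springs back; 1.5 N to start, 5 N fully in. Pressing past about 0.004 tips the lever
- lever_knob (a point): centre of the cross knob (18 mm diameter, 26 mm long along the box's y) at the lever's end; 143 mm above the bench and at x +29, y +37 mm on the box when up; about 132 mm high and at x -32 mm when dropped
- trip_lever (a joint): trip lever, rad: 0 = up (leaning 0.25 past upright, away from the robot), 0.85 = dropped (leaning 0.6 towards the box's -x edge). Turns about an axis along the box's y at x +10 mm, 70 mm above the bench; 75 mm long, 0.09 kg. Only its weight moves it: it falls to whichever side of upright (0.25) it is on; pushing its knob towards +x puts it up
- rib_offcut: loose light-wood offcut 30 x 60 x 14 mm lying on the sander's deck; origin centre of underside; not part of the job
- spool_clamp: loose standing wooden spool clamp, 34 mm diameter, 68 mm tall; origin centre of underside; not part of the job
- finger_plane: loose small brass plane 58 x 28 mm, about 45 mm tall; origin centre of underside; not part of the job
- glue_jar: loose jar 68 mm diameter, 80 mm tall, towards the far side; origin centre of underside; not part of the job
- chisel: loose screwdriver-like hand tool with a wooden handle, lying towards the far side; origin under its middle; not part of the job
- violin_back: loose flat violin back blank about 370 x 200 x 6 mm lying at the left side; origin centre of underside; not part of the job

How it is judged:
By the outcome, as a careful person would: the job done as asked, in the order asked, and still so for the second after the job is handed in, while the arm keeps its last pose, push and grip.
It also fails if it takes over 59 s, if anything falls off the work surface, if the arm or the gripper's body presses on something with over 40 N, if the wrist force passes 120 N, or if a joint passes its speed limit or range.

### The arm

A 6-joint arm with a two-finger parallel gripper is mounted at the origin on the work surface. World frame = base frame: x ahead of the robot, y to its left, z up, the work surface at z = 0. Lengths are in m, angles in degrees, forces in N, time in s.
With the tool pointing down it reaches from about 0.4 to 0.825 m from the base axis. Payload 7 kg.
Tool frame: the origin (TCP) lies midway between the tips of the shut fingers; the grasp point (between the pads) lies 19 mm behind it; z points along the fingers, y is the line along which they close (so a half turn about z gives the same grasp; the last joint's range is limited). The gripper opens to 88 mm and grips with 3 to 60 N. Pads are 19 mm wide; open, the fingers measure 130 mm over their backs; the gripper's body (78 mm by 193 mm) begins 47 mm behind the grasp point.
Start: joints at [-52.993, 20.546, 0.682, 0, -70.136, -16.507], TCP at [0.236, -0.632, 0.227] pointing down, gripper open.
Joint ranges: [-176.03, 176.03], [-82.01, 121.73], [-58.28, 71.71], [-173.87, 95.51], [-174.79, -0.11], [-173.66, 173.66]. Speed limits (degrees/s): [136.94, 136.94, 172.46, 180, 180, 180].

### API

Orientations are given as [roll, pitch, yaw] about the fixed x, y, z axes, in that order (R = Rz(yaw) Ry(pitch) Rx(roll)).
In Python, from plant import telemetry, viewer, workorder gives the robot as it stands. The module is installed in compiled form; this text tells all that it offers.
- The arm moves only by the tool carry_out, never from a script. Its argument "rows" is a list of rows, each a list of 6 numbers: the shift along the tool's x, y, z in m, then the turn, a rotation vector about the tool's x, y, z in rad. In form: [[tx, ty, tz, ax, ay, az], ...]. A call has 1 to 8 rows; each row is the pose to reach, as a shift and turn from the pose commanded when the call began, along the tool's axes at that moment; what a row does not reach only later rows make up. A row lasts 1/8 s, in which the tool goes at most 62.5 mm and 10.7 degrees, less where a joint would pass 70% of its speed; a pose out of reach is approached as far as the arm can. A call with a gripper value outside its range is refused whole. "grip" is the gripper's target within -1 to 1 (fully open at 1, half-way at 0, shut at -1), set as the call begins (left out, the last holds). The fingers move at their own pace and stop on an object; the grip force is fixed at half the most. Time passes only in rows, so rows that repeat a pose let the fingers close. It gives the time, the measured TCP pose, the force, the opening and the grip force at its end, in the units of the state.
- telemetry.get_obs(): the state, without advancing time (a new reading comes with each control period).
- viewer.snapshot(name): name is "scene" or "side" or "wrist"; returns the picture (400x640x3 uint8, red, green, blue); there is no depth.
- viewer.camera_info(name): a dict with "intrinsics" (3x3 intrinsics, pixels), "extrinsics" (4x4, takes a point from camera to world coordinates); the wrist camera has in their place "tool_from_camera" (4x4, takes a point from camera to tool coordinates, whose origin is the TCP and whose axes are the flange's). Camera axes: x right, y down, z forward; pixel columns grow to the right and rows downward; lengths in m; the calibration is good to about 2 mm. A picture is of the moment at which its call begins: read the wrist's pose just before it. camera_info takes no time and is no camera call.
- workorder.close_job(): hands the job in; it is judged then, once.
The state is a dict: "clock": time; "joint_pos": joint angles; "qvel": joint speeds; "tau": joint torques, N m; "tool_pos": TCP position; "orientation": TCP orientation; "force": force on the tool from outside, world axes, zero at the start; "moment": the same for the moment, N m; "opening": finger opening in m; "gripper_force": force on a finger pad.
Only numpy, scipy, OpenCV 4.12 (cv2) and the standard library are available. Lean on these libraries where they do the work, as an engineer would, in place of code of your own. Each camera call takes 0.05 s, during which the arm holds its last target. There are 200 camera calls.

## Working session

There is one attempt and no reset: what is moved stays moved. The work goes in short steps, Python scripts to look and compute and a tool call to move; the robot and the scene stay as the last step left them, time stands still between calls to the robot, and variables do not carry over. Pictures are saved under pics/ and viewed, at most 10 in all, crops included, and the job is handed in when it is done.

Besides the shell and the picture viewer there is one more tool, called by a JSON object that holds its "name" and its "arguments". carry_out: Moves the arm, as the interface text tells. Its arguments: {"type":"object","properties":{"rows":{"type":"array"},"grip":{"type":"number"}},"required":["rows"]}

```bash
mkdir -p pics; python3 - <<'E'
from plant import telemetry, viewer
import cv2,numpy as np
np.set_printoptions(suppress=True,precision=4)
for n in("scene","side"):
    im=viewer.snapshot(n);cv2.imwrite(f"pics/{n}0.png",im[:,:,::-1])
    c=viewer.camera_info(n);print(n,c["intrinsics"],c["extrinsics"])
print(viewer.camera_info("wrist"));print(telemetry.get_obs())
E
```

```text
scene [[388.1083   0.     314.8881]
 [  0.     388.1083 200.5009]
 [  0.       0.       1.    ]] [[ 0.812   0.3324 -0.4797  1.2454]
 [ 0.5836 -0.4679  0.6637 -0.7895]
 [-0.0039 -0.8189 -0.5739  0.9074]
 [ 0.      0.      0.      1.    ]]
side [[369.7582   0.     323.2646]
 [  0.     369.7582 195.161 ]
 [  0.       0.       1.    ]] [[ 0.8117 -0.3273  0.4837  0.0692]
 [-0.5839 -0.439   0.6829 -0.6282]
 [-0.0111 -0.8367 -0.5475  0.7389]
 [ 0.      0.      0.      1.    ]]
{'intrinsics': array([[298.2832,   0.    , 319.4381],
       [  0.    , 298.2832, 197.8828],
       [  0.    ,   0.    ,   1.    ]]), 'tool_from_camera': array([[ 0.0006, -0.9673, -0.2537,  0.0694],
       [ 1.    ,  0.0006, -0.0001,  0.0004],
       [ 0.0002, -0.2537,  0.9673, -0.1575],
       [ 0.    ,  0.    ,  0.    ,  1.    ]])}
{'clock': 0.1, 'joint_pos': array([-52.9929,  20.5881,   0.64  ,  -0.018 , -70.1346, -16.5062]), 'qvel': array([ 0.0737, -0.0548,  0.1602,  0.1174, -0.0552,  0.0007]), 'tau': array([ -0.0016, -58.4164,  29.3751,   7.0155,   0.0101,  -0.    ]), 'tool_pos': array([ 0.2362, -0.6319,  0.2257]), 'orientation': array([ 179.9159,   -0.0073, -159.5052]), 'force': array([-0.2427,  1.225 , -0.0775]), 'moment': array([-0.0034,  0.0509,  0.0028]), 'gripper_force': 0.0, 'opening': 0.08758879469695537}
```

View pics/scene0.png

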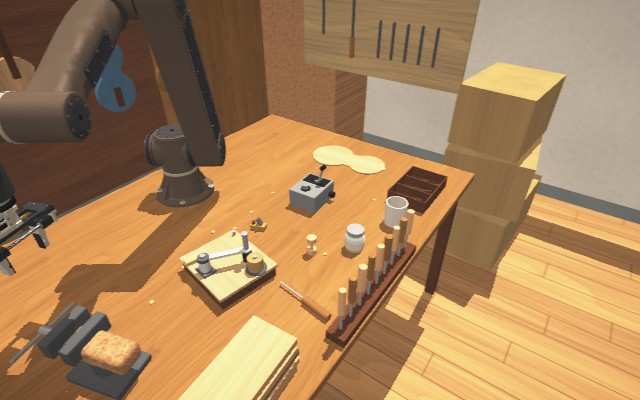

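View pics/side0.png

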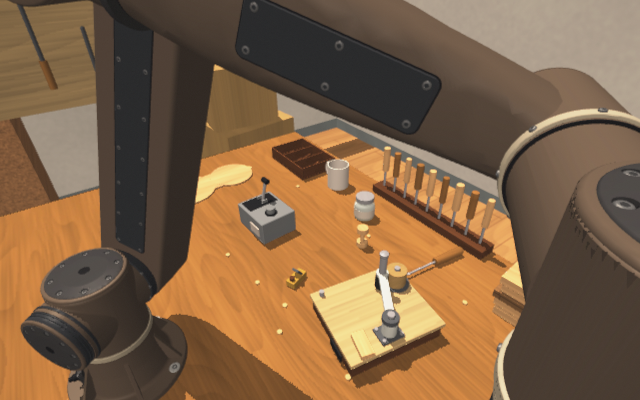

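The scene view shows the box near (312,192), with its lever at (322,170), and the sander near (228,265), with its post at (245,240). In the side view the box is near (267,215) and the sander near (378,315), with its post top at (383,254). I'll enlarge both for exact pixels.

```bash
python3 - <<'E'
import cv2,numpy as np
def crop(n,x0,y0,w,h,W,H):
    return cv2.resize(cv2.imread(f"pics/{n}0.png")[y0:y0+h,x0:x0+w],(W,H),interpolation=cv2.INTER_CUBIC)
a=np.hstack([crop("scene",280,155,80,60,400,300),crop("scene",175,225,120,90,400,300)])
b=np.hstack([crop("side",230,175,80,60,400,300),crop("side",305,245,140,105,400,300)])
cv2.imwrite("pics/c0.png",np.vstack([a,b]))
E
```

```text
(no output)
```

View pics/c0.png

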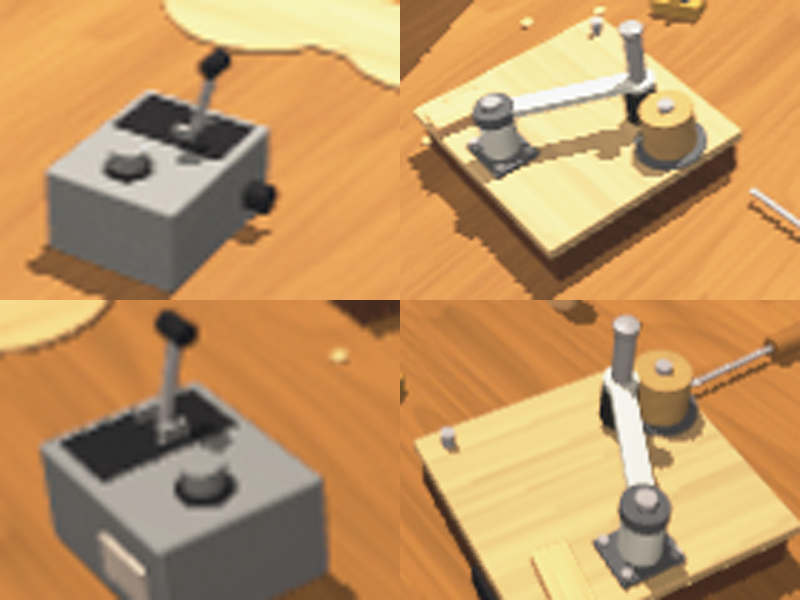

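The crops show the box's top corners, lever knob and button, and the sander's post knob and pivot cap, in both views. I'll triangulate these.

```bash
cat > h.py <<'E'
import numpy as np
from plant import viewer
np.set_printoptions(suppress=True,precision=4)
def ray(n,u,v):
    c=viewer.camera_info(n);E=c["extrinsics"]
    d=E[:3,:3]@np.linalg.solve(c["intrinsics"],[u,v,1]);return E[:3,3],d/np.linalg.norm(d)
def plane(n,u,v,z):
    o,d=ray(n,u,v);return o+d*(z-o[2])/d[2]
def tri(p,q):
    A=0;b=0
    for n,(u,v) in(("scene",p),("side",q)):
        o,d=ray(n,u,v);P=np.eye(3)-np.outer(d,d);A=A+P;b=b+P@o
    return np.linalg.solve(A,b)
E
python3 - <<'E'
from h import *
def f(x0,y0,s):return lambda X,Y:(x0+(X+.5)/s-.5,y0+(Y+.5)/s-.5)
sb,ss,db,ds=f(280,155,5),f(175,225,10/3),f(230,175,5),f(305,245,400/140)
for k,a,b,z in[("knob",sb(215,63),db(176,28),.143),("button",sb(127,158),db(203,170),.095),("bL",sb(48,173),None,.075),("bB",sb(150,93),db(42,145),.075),("bR",sb(269,127),db(193,85),.075),("bF",sb(172,215),db(325,182),.075),("bLs",sb(48,173),db(163,252),.075),
 ("postTop",ss(230,27),ds(227,24),.168),("cap",ss(92,101),ds(247,196),.114),("dL",ss(16,112),None,.05),("dB",ss(197,18),ds(17,142),.05),("dR",ss(340,133),None,.05),("dF",ss(152,253),None,.05)]:
    print(k,plane("scene",*a,z)[:2], plane("side",*b,z)[:2] if b else "", tri(a,b) if b else "")
E
```

```text
knob [0.4987 0.2961] [0.4984 0.295 ] [0.4987 0.2959 0.1428]
button [0.4793 0.2058] [0.4662 0.2106] [0.4704 0.2183 0.0869]
bL [0.4231 0.1774]  
bB [0.4164 0.3208] [0.4095 0.3223] [0.4115 0.3277 0.0706]
bR [0.5264 0.3336] [0.5211 0.3274] [0.5245 0.3357 0.0713]
bF [0.5358 0.1867] [0.5329 0.1803] [0.5354 0.186  0.0729]
bLs [0.4231 0.1774] [0.4192 0.1772] [0.4206 0.1804 0.0724]
postTop [ 0.5523 -0.1926] [ 0.5442 -0.1935] [ 0.5483 -0.1895  0.1635]
cap [ 0.4739 -0.2949] [ 0.4733 -0.2951] [ 0.4735 -0.2948  0.1137]
dL [ 0.3643 -0.3075]  
dB [ 0.4032 -0.1067] [ 0.3979 -0.1059] [ 0.3996 -0.1035  0.0464]
dR [ 0.6346 -0.1495]  
dF [ 0.598  -0.3512]
```

```bash
cat > m.py <<'E'
import sys,numpy as np
from scipy.spatial.transform import Rotation as R
from plant import telemetry
np.set_printoptions(suppress=True,precision=4)
o=telemetry.get_obs();p=o["tool_pos"];r=R.from_euler("xyz",o["orientation"],degrees=True)
print(o["clock"],p,o["orientation"],"F",o["force"],o["opening"])
def to(x,y,z,yaw):
    t=R.from_euler("xyz",[180,0,yaw],degrees=True)
    return np.r_[r.inv().apply(np.array([x,y,z])-p),(r.inv()*t).as_rotvec()]
for a in sys.argv[1:]: print(a,to(*map(float,a.split(","))).round(4).tolist())
E
python3 m.py .53,-.2,.24,-120 .4707,.218,.17,-86.2
```

```text
0.1 [ 0.2362 -0.6319  0.2257] [ 179.9159   -0.0073 -159.5052] F [-0.2427  1.225  -0.0775] 0.08758879469695537
.53,-.2,.24,-120 [-0.4264, 0.3017, -0.0139, 0.0015, 0.0004, -0.6895]
.4707,.218,.17,-86.2 [-0.5172, 0.7139, 0.0567, 0.0013, 0.0008, -1.2794]
```

{"name": "carry_out", "arguments": {"rows": [[-0.053,0.038,-0.014,0,0,-0.086],[-0.107,0.075,-0.014,0,0,-0.172],[-0.16,0.113,-0.014,0,0,-0.258],[-0.213,0.151,-0.014,0,0,-0.345],[-0.267,0.189,-0.014,0,0,-0.431],[-0.32,0.226,-0.014,0,0,-0.517],[-0.373,0.264,-0.014,0,0,-0.603],[-0.426,0.302,-0.014,0,0,-0.69]], "grip": -1}}

```text
clock: 1.1
tool_pos: [0.5172, -0.2178, 0.2405]
orientation: [180.0, 0.0, -119.8]
force: [1.3, -0.8, 0.1]
opening: 0.0134
gripper_force: 0.0
```

```bash
python3 m.py .4707,.218,.17,-86.2
```

```text
1.1 [ 0.5172 -0.2178  0.2405] [ 179.995     0.0003 -119.7932] F [ 1.296  -0.8052  0.1009] 0.01342338863068573
.4707,.218,.17,-86.2 [-0.3551, 0.2568, 0.0705, 0.0001, 0.0, -0.5863]
```

{"name": "carry_out", "arguments": {"rows": [[-0.045,0.032,0,0,0,-0.08],[-0.09,0.064,0,0,0,-0.16],[-0.13,0.096,0,0,0,-0.24],[-0.175,0.128,0.02,0,0,-0.32],[-0.22,0.16,0.03,0,0,-0.4],[-0.26,0.19,0.05,0,0,-0.5],[-0.3,0.22,0.06,0,0,-0.586],[-0.33,0.24,0.06,0,0,-0.586]]}}

```text
clock: 2.1
tool_pos: [0.4722, 0.1875, 0.1795]
orientation: [179.9, -0.1, -86.3]
force: [1.1, 0.2, 0.7]
opening: 0.0005
gripper_force: 0.0
```

{"name": "carry_out", "arguments": {"rows": [[0,0,0,0,0,0],[0,0,0,0,0,0]]}}

```text
clock: 2.35
tool_pos: [0.473, 0.1857, 0.1803]
orientation: [180.0, -0.0, -86.4]
force: [-0.3, -0.9, 1.2]
opening: 0.0004
gripper_force: 0.0
```

```bash
python3 m.py .4707,.218,.17,-86.2 .4707,.218,.12,-86.2; python3 -c "
from plant import viewer;import cv2
cv2.imwrite('pics/w1.png',viewer.snapshot('wrist')[:,:,::-1])"
```

```text
2.35 [0.473  0.1857 0.1803] [179.9564  -0.0255 -86.3695] F [-0.3265 -0.87    1.2445] 0.00040301630390174965
.4707,.218,.17,-86.2 [-0.0323, 0.0003, 0.0102, 0.0008, -0.0004, -0.003]
.4707,.218,.12,-86.2 [-0.0324, 0.0002, 0.0602, 0.0008, -0.0004, -0.003]
```

View pics/w1.png

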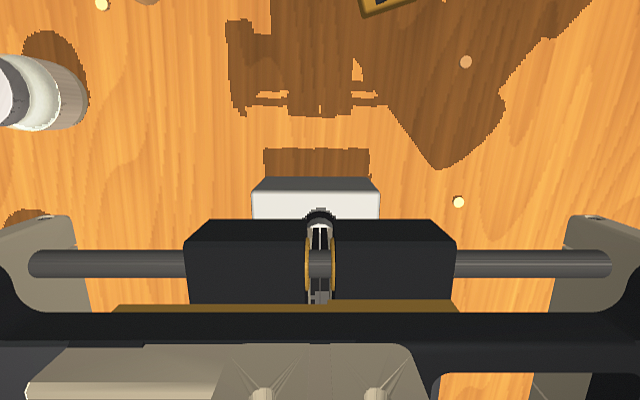

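The wrist view shows only the gripper and the box's -y face at about (315,200). The button is hidden below the fingers, so I'll rely on the triangulation.

{"name": "carry_out", "arguments": {"rows": [[-0.032,0,0.03,0,0,0],[-0.032,0,0.06,0,0,0],[-0.032,0,0.076,0,0,0],[-0.032,0,0.076,0,0,0],[-0.032,0,0.076,0,0,0]]}}

```text
clock: 3.02
tool_pos: [0.4719, 0.2176, 0.1054]
orientation: [-180.0, 0.0, -86.4]
force: [-0.7, 0.5, 0.3]
opening: 0.0006
gripper_force: 0.0
```

{"name": "carry_out", "arguments": {"rows": [[0,0,0.005,0,0,0],[0,0,0.01,0,0,0],[0,0,0.013,0,0,0],[0,0,0.016,0,0,0],[0,0,0.016,0,0,0]]}}

```text
clock: 3.65
tool_pos: [0.4716, 0.2181, 0.0887]
orientation: [-180.0, 0.0, -86.4]
force: [-0.2, 0.7, 4.6]
opening: 0.0002
gripper_force: 2.3
```

```bash
python3 m.py; python3 -c "
from plant import viewer;import cv2,numpy as np
a=viewer.snapshot('scene')[120:240,240:400,::-1];b=viewer.snapshot('side')[130:250,190:350,::-1]
cv2.imwrite('pics/p1.png',cv2.resize(np.hstack([a,b]),None,fx=2.5,fy=2.5))"
```

```text
3.65 [0.4716 0.2181 0.0887] [-179.9751    0.003   -86.3767] F [-0.2023  0.7209  4.6476] 0.0002481796682346171
```

View pics/p1.png

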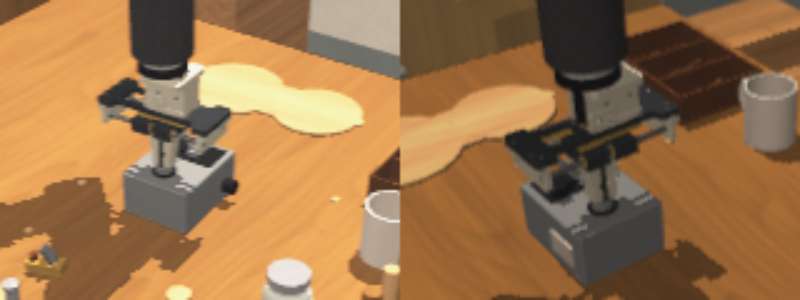

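The fingers are on the button in both crops, and the lever no longer stands up. Next I'll raise the tool and check.

{"name": "carry_out", "arguments": {"rows": [[0,0,-0.02,0,0,0],[0,0,-0.06,0,0,0],[0,0,-0.11,0,0,0],[0,0,-0.14,0,0,0],[0,0,-0.14,0,0,0],[0,0,-0.14,0,0,0]]}}

```text
clock: 4.5
tool_pos: [0.4707, 0.2177, 0.2276]
orientation: [179.9, -0.0, -86.4]
force: [0.5, -0.7, -0.3]
opening: 0.0006
gripper_force: 0.0
```

```bash
python3 m.py .393,.287,.2,-86.2 .393,.287,.115,-86.2; python3 -c "
from plant import viewer;import cv2,numpy as np
a=viewer.snapshot('scene')[120:240,240:400,::-1];b=viewer.snapshot('side')[130:250,190:350,::-1]
cv2.imwrite('pics/p2.png',cv2.resize(np.hstack([a,b]),None,fx=2.5,fy=2.5,interpolation=cv2.INTER_CUBIC))"
```

```text
4.5 [0.4707 0.2177 0.2276] [179.9208  -0.0127 -86.4063] F [ 0.4679 -0.6638 -0.3313] 0.00055281071043268
.393,.287,.2,-86.2 [-0.074, 0.0731, 0.0277, 0.0014, -0.0002, -0.0036]
.393,.287,.115,-86.2 [-0.0741, 0.073, 0.1127, 0.0014, -0.0002, -0.0036]
```

View pics/p2.png

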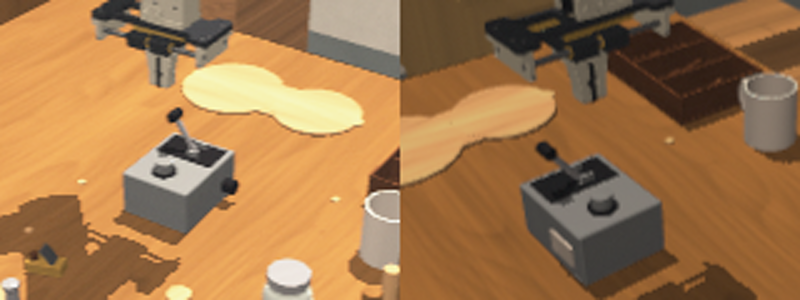

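The lever is dropped, with its knob at about (175,115) in the left crop and (545,151) in the right one, and the button is out. I'll move beside the knob and push it up.

{"name": "carry_out", "arguments": {"rows": [[-0.037,0.037,0.014,0,0,0],[-0.074,0.073,0.028,0,0,0],[-0.074,0.073,0.028,0,0,0],[-0.074,0.073,0.07,0,0,0],[-0.074,0.073,0.113,0,0,0],[-0.074,0.073,0.113,0,0,0],[-0.074,0.073,0.113,0,0,0]]}}

```text
clock: 5.48
tool_pos: [0.3947, 0.2875, 0.1166]
orientation: [-180.0, -0.0, -86.4]
force: [0.4, -0.1, 0.9]
opening: 0.0005
gripper_force: 0.0
```

```bash
python3 m.py .462,.2915,.118,-86.2 .468,.292,.118,-86.2
```

```text
5.475 [0.3947 0.2875 0.1166] [-179.9576   -0.0036  -86.3865] F [ 0.3665 -0.0592  0.8977] 0.0005441133849503861
.462,.2915,.118,-86.2 [0.0002, -0.0674, -0.0013, -0.0007, -0.0001, -0.0033]
.468,.292,.118,-86.2 [0.0001, -0.0734, -0.0013, -0.0007, -0.0001, -0.0033]
```

{"name": "carry_out", "arguments": {"rows": [[0,-0.01,0,0,0,0],[0,-0.02,0,0,0,0],[0,-0.03,0,0,0,0],[0,-0.04,0,0,0,0],[0,-0.05,0,0,0,0],[0,-0.06,0,0,0,0],[0,-0.067,0,0,0,0],[0,-0.07,0,0,0,0]]}}

```text
clock: 6.48
tool_pos: [0.4641, 0.2915, 0.1154]
orientation: [180.0, -0.0, -86.4]
force: [0.9, -0.3, -0.1]
opening: 0.0002
gripper_force: 0.0
```

{"name": "carry_out", "arguments": {"rows": [[0,0,0,0,0,0],[0,0,0,0,0,0],[0,0,0,0,0,0]]}}

```text
clock: 6.85
tool_pos: [0.4635, 0.2916, 0.1157]
orientation: [-180.0, 0.0, -86.4]
force: [-0.0, 0.2, 1.2]
opening: 0.0004
gripper_force: 0.0
```

```bash
python3 m.py; python3 -c "
from plant import viewer;import cv2,numpy as np
a=viewer.snapshot('scene')[120:240,240:400,::-1];b=viewer.snapshot('side')[130:250,190:350,::-1]
cv2.imwrite('pics/p3.png',cv2.resize(np.hstack([a,b]),None,fx=2.5,fy=2.5,interpolation=cv2.INTER_CUBIC))"
```

```text
6.85 [0.4635 0.2916 0.1157] [-179.9954    0.0058  -86.3735] F [-0.0154  0.2283  1.1589] 0.0004228848894309477
```

View pics/p3.png

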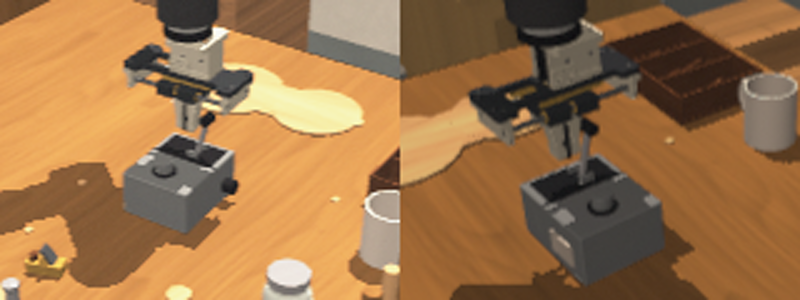

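The lever is up: its knob in the scene view is at about (323,168), where it was at the start. I'll back off, rise and head for the sander.

{"name": "carry_out", "arguments": {"rows": [[0,0.015,0,0,0,0],[0,0.03,0,0,0,0],[0,0.03,-0.02,0,0,0],[0,0.03,-0.07,0,0,0],[0,0.03,-0.12,0,0,0],[0,0.03,-0.13,0,0,0],[0,0.03,-0.13,0,0,0]]}}

```text
clock: 7.82
tool_pos: [0.4331, 0.2899, 0.246]
orientation: [-180.0, 0.1, -86.4]
force: [0.1, 0.4, -0.7]
opening: 0.0005
gripper_force: 0.0
```

```bash
python3 m.py .53,.03,.24,-100 .5485,-.19,.22,-125.7
```

```text
7.825 [0.4331 0.2899 0.246 ] [-179.9554    0.0874  -86.3697] F [ 0.1158  0.4107 -0.6507] 0.0004709971280611361
.53,.03,.24,-100 [0.2655, -0.0802, 0.0057, -0.0006, 0.0016, 0.2379]
.5485,-.19,.22,-125.7 [0.4862, -0.0847, 0.0254, -0.0002, 0.0017, 0.6864]
```

{"name": "carry_out", "arguments": {"rows": [[0.055,-0.018,0,0,0,0.05],[0.11,-0.035,0,0,0,0.1],[0.165,-0.053,0,0,0,0.16],[0.22,-0.07,0,0,0,0.23],[0.275,-0.08,0,0,0,0.32],[0.33,-0.085,0,0,0,0.42],[0.385,-0.085,0.01,0,0,0.52],[0.44,-0.085,0.02,0,0,0.61]], "grip": 1}}

```text
clock: 8.82
tool_pos: [0.5451, -0.1455, 0.2234]
orientation: [179.9, -0.1, -121.5]
force: [1.5, 0.2, 1.0]
opening: 0.0747
gripper_force: 0.0
```

{"name": "carry_out", "arguments": {"rows": [[0.02,-0.015,0,0,0,0.07],[0.02,-0.015,0,0,0,0.07],[0.02,-0.015,0,0,0,0.07]]}}

```text
clock: 9.2
tool_pos: [0.548, -0.1684, 0.2244]
orientation: [179.9, -0.1, -125.3]
force: [0.5, 0.2, -0.6]
opening: 0.0877
gripper_force: 0.0
```

```bash
python3 m.py .5485,-.19,.2,-125.7 .5485,-.19,.114,-125.7; python3 -c "
from plant import viewer;import cv2,numpy as np
a=viewer.snapshot('scene')[170:320,150:350,::-1];b=viewer.snapshot('side')[210:360,280:480,::-1]
cv2.imwrite('pics/s1.png',cv2.resize(np.hstack([a,b]),None,fx=2,fy=2,interpolation=cv2.INTER_CUBIC))"
```

```text
9.2 [ 0.548  -0.1684  0.2244] [ 179.8989   -0.0506 -125.3105] F [ 0.5346  0.1923 -0.6262] 0.08766963105683055
.5485,-.19,.2,-125.7 [0.0173, -0.0129, 0.0243, 0.0018, -0.0009, 0.0068]
.5485,-.19,.114,-125.7 [0.0172, -0.0131, 0.1103, 0.0018, -0.0009, 0.0068]
```

View pics/s1.png

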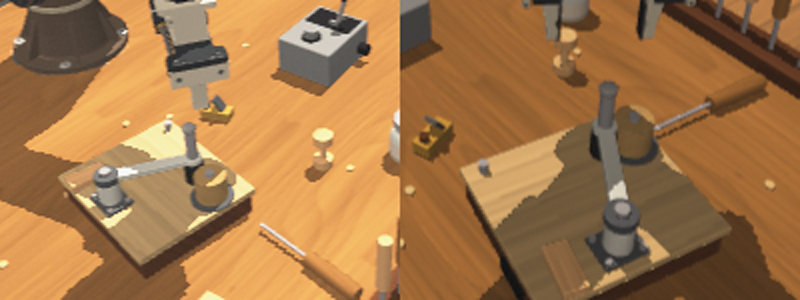

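The fingers are open above the arm, with the post at about (190,145) in the left crop and (607,105) in the right one. I'll shift over it, descend and close.

{"name": "carry_out", "arguments": {"rows": [[0.017,-0.013,0.012,0,0,0.007],[0.017,-0.013,0.024,0,0,0.007],[0.017,-0.013,0.024,0,0,0.007],[0.017,-0.013,0.05,0,0,0.007],[0.017,-0.013,0.08,0,0,0.007],[0.017,-0.013,0.1,0,0,0.007],[0.017,-0.013,0.108,0,0,0.007],[0.017,-0.013,0.108,0,0,0.007]]}}

```text
clock: 10.3
tool_pos: [0.5497, -0.19, 0.1178]
orientation: [180.0, -0.0, -125.7]
force: [0.5, 0.0, -0.1]
opening: 0.0878
gripper_force: 0.0
```

{"name": "carry_out", "arguments": {"rows": [[0,0,0,0,0,0],[0,0,0,0,0,0],[0,0,0,0,0,0],[0,0,0,0,0,0],[0,0,0,0,0,0],[0,0,0,0,0,0],[0,0,0,0,0,0],[0,0,0,0,0,0]], "grip": -1}}

```text
clock: 11.3
tool_pos: [0.5496, -0.1904, 0.1175]
orientation: [-180.0, -0.0, -125.8]
force: [0.7, -0.4, -0.3]
opening: 0.0199
gripper_force: 30.0
```

```bash
python3 m.py; python3 -c "
from plant import viewer;import cv2,numpy as np
a=viewer.snapshot('scene')[170:320,150:350,::-1];b=viewer.snapshot('side')[210:360,280:480,::-1]
cv2.imwrite('pics/s2.png',cv2.resize(np.hstack([a,b]),None,fx=2,fy=2,interpolation=cv2.INTER_CUBIC))"
```

```text
11.3 [ 0.5496 -0.1904  0.1175] [-179.9916   -0.002  -125.7504] F [ 0.6655 -0.3952 -0.2641] 0.019938571147475433
```

View pics/s2.png

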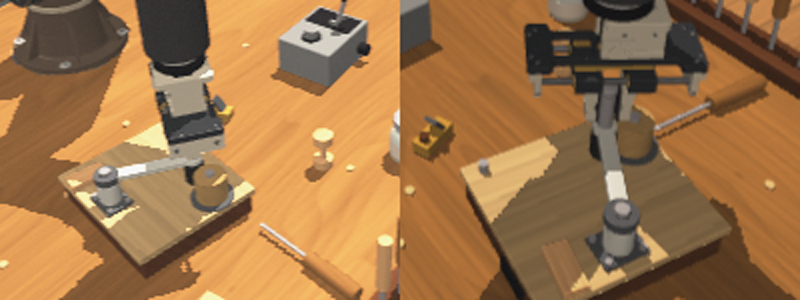

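The fingers hold the post, but the opening of 19.9 mm suggests the pads also touch the wider knob. I'll regrip 5 mm lower.

{"name": "carry_out", "arguments": {"rows": [[0,0,0,0,0,0],[0,0,0,0,0,0],[0,0,0.003,0,0,0],[0,0,0.006,0,0,0],[0,0,0.006,0,0,0]], "grip": 0}}

```text
clock: 12.02
tool_pos: [0.5492, -0.1903, 0.1111]
orientation: [180.0, -0.0, -125.8]
force: [0.9, 0.9, 0.1]
opening: 0.044
gripper_force: 0.0
```

{"name": "carry_out", "arguments": {"rows": [[0,0,0,0,0,0],[0,0,0,0,0,0],[0,0,0,0,0,0],[0,0,0,0,0,0],[0,0,0,0,0,0],[0,0,0,0,0,0]], "grip": -1}}

```text
clock: 12.78
tool_pos: [0.5497, -0.1904, 0.1118]
orientation: [-180.0, 0.0, -125.7]
force: [0.0, -0.7, 2.4]
opening: 0.0179
gripper_force: 27.7
```

```bash
cat > s.py <<'E'
# path about the pivot in the tool frame of now: rows for swing fractions
import numpy as np,sys
from scipy.spatial.transform import Rotation as R
from plant import telemetry
o=telemetry.get_obs();p=o["tool_pos"];r=R.from_euler("xyz",o["orientation"],degrees=True)
c=np.array([.4735,-.295,p[2]]);d=p-c
print(p,np.linalg.norm(d[:2]),np.degrees(np.arctan2(d[1],d[0])),o["force"],o["opening"])
u=d/np.linalg.norm(d)*.13
for a in map(float,sys.argv[1:]):
    q=R.from_rotvec([0,0,a]); s=r.inv().apply(q.apply(u)-u); print(a,np.r_[s,0,0,-a].round(4).tolist())
E
python3 s.py .1 .2 .3 .4 .5 .6 .7 .8 .9 .95
```

```text
[ 0.54965089 -0.19041631  0.11180821] 0.12937042322097508 53.94038017743007 [ 0.03070188 -0.67939678  2.44032357] 0.017867947596239112
0.1 [0.0006, 0.013, -0.0, 0.0, 0.0, -0.1]
0.2 [0.0025, 0.0258, -0.0, 0.0, 0.0, -0.2]
0.3 [0.0056, 0.0384, -0.0, 0.0, 0.0, -0.3]
0.4 [0.01, 0.0507, -0.0, 0.0, 0.0, -0.4]
0.5 [0.0156, 0.0624, -0.0, 0.0, 0.0, -0.5]
0.6 [0.0223, 0.0735, -0.0, 0.0, 0.0, -0.6]
0.7 [0.0301, 0.0839, -0.0, 0.0, 0.0, -0.7]
0.8 [0.0389, 0.0935, -0.0, 0.0, 0.0, -0.8]
0.9 [0.0486, 0.1021, -0.0001, 0.0, 0.0, -0.9]
0.95 [0.0538, 0.106, -0.0001, 0.0, 0.0, -0.95]
```

The opening is now 17.9 mm, so the post is held properly. I'll swing it.

{"name": "carry_out", "arguments": {"rows": [[0.0006,0.013,0,0,0,-0.1],[0.0025,0.0258,0,0,0,-0.2],[0.0056,0.0384,0,0,0,-0.3],[0.01,0.0507,0,0,0,-0.4],[0.0156,0.0624,0,0,0,-0.5],[0.0223,0.0735,0,0,0,-0.6],[0.0301,0.0839,0,0,0,-0.7],[0.0301,0.0839,0,0,0,-0.7]]}}

```text
clock: 13.78
tool_pos: [0.465, -0.1662, 0.112]
orientation: [-179.8, -0.1, -85.6]
force: [7.4, -4.9, -6.0]
opening: 0.018
gripper_force: 29.2
```

```bash
python3 s.py .05 .1 .15 .2 .22 .25 .3
```

```text
[ 0.46496792 -0.16619741  0.11196865] 0.1290848645098266 93.78982133150669 [ 7.35534636 -4.88298145 -6.03037924] 0.017991926658659233
0.05 [0.0001, 0.0065, -0.0, 0.0, 0.0, -0.05]
0.1 [0.0005, 0.013, -0.0, 0.0, 0.0, -0.1]
0.15 [0.0012, 0.0194, -0.0001, 0.0, 0.0, -0.15]
0.2 [0.0023, 0.0259, -0.0001, 0.0, 0.0, -0.2]
0.22 [0.0028, 0.0284, -0.0001, 0.0, 0.0, -0.22]
0.25 [0.0037, 0.0322, -0.0001, 0.0, 0.0, -0.25]
0.3 [0.0054, 0.0385, -0.0001, 0.0, 0.0, -0.3]
```

{"name": "carry_out", "arguments": {"rows": [[0.0001,0.0065,0,0,0,-0.05],[0.0005,0.013,0,0,0,-0.1],[0.0012,0.0194,0,0,0,-0.15],[0.0023,0.0259,0,0,0,-0.2],[0.0023,0.0259,0,0,0,-0.2],[0.0023,0.0259,0,0,0,-0.2]]}}

```text
clock: 14.52
tool_pos: [0.4407, -0.1702, 0.112]
orientation: [-179.7, -0.1, -74.2]
force: [8.6, -3.1, -6.3]
opening: 0.0181
gripper_force: 29.3
```

{"name": "carry_out", "arguments": {"rows": [[0,0.002,0,0,0,-0.015],[0,0.004,0,0,0,-0.03],[0,0.004,0,0,0,-0.03],[0,0.004,0,0,0,-0.03]]}}

```text
clock: 15.02
tool_pos: [0.4378, -0.171, 0.112]
orientation: [-179.7, -0.1, -72.4]
force: [11.2, -1.6, -9.4]
opening: 0.0179
gripper_force: 29.7
```

```bash
python3 s.py
```

```text
[ 0.43775713 -0.17102316  0.11201321] 0.12902638897272745 106.08241959309125 [11.18531501 -1.64028181 -9.37047941] 0.017941222485442682
```

{"name": "carry_out", "arguments": {"rows": [[0,0.002,0,0,0,0],[0,0.004,0,0,0,0],[0,0.004,0,0,0,0],[0,0.004,0,0,0,0]]}}

```text
clock: 15.52
tool_pos: [0.4374, -0.1713, 0.1122]
orientation: [-179.3, -0.2, -72.4]
force: [22.1, 1.8, -18.1]
opening: 0.0179
gripper_force: 31.4
```

```bash
python3 s.py
```

```text
[ 0.43739369 -0.17125905  0.11221369] 0.12890108322290858 106.266688287748 [ 22.10070244   1.81347416 -18.05497059] 0.0179171540734974
```

The hard stop is reached: 4 mm of command gave only 0.4 mm of motion, and the force rose to 22 N. One last look before handing in.

```bash
python3 -c "
from plant import viewer;import cv2,numpy as np
a=viewer.snapshot('scene')[140:320,150:370,::-1];b=viewer.snapshot('side')[170:350,230:450,::-1]
cv2.imwrite('pics/f.png',cv2.resize(np.hstack([a,b]),None,fx=1.8,fy=1.8,interpolation=cv2.INTER_CUBIC))"; python3 s.py
```

```text
[ 0.4373888  -0.17125861  0.11221136] 0.12890287635376202 106.26872240781125 [ 22.68973238   1.81870464 -18.3448984 ] 0.017845226780124217
```

View pics/f.png

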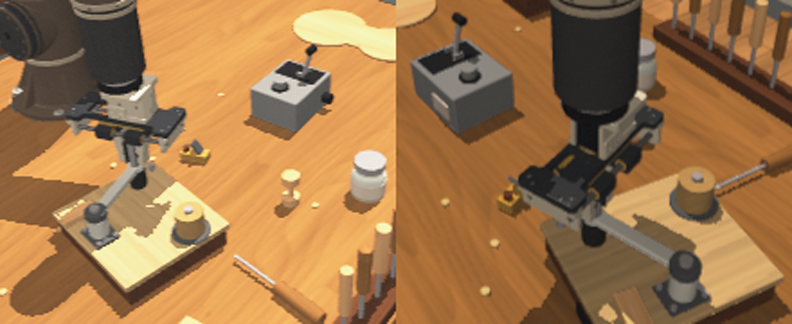

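The roller arm is held forward at its stop. The lever is up, with its knob at (311,48) on the left and (458,18) on the right, and the loose things look undisturbed. I'm handing in.

```bash
python3 -c "
from plant import workorder;print(workorder.close_job())"
```

```text
the job is handed in; nothing more can be done
None
```

I pressed the button so the lever dropped, let it come out, put the lever back up, and handed the job in while still holding the roller arm against its forward stop; the verdict was not shown.

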